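# Zero the hanging scale and hang the basket on its hook

## Task

Weigh the basket with the small box in it: first turn the scale's dial by its black tab until the zero line beside the tab stands at the tip of the needle, and let go of it. Then hang the wire basket by the middle of its wooden handle on the scale's hook, so that it hangs free and level with the box still inside, and leave it there at rest. Do not disturb the jar, the tub or the peeler.

Things in the scene. Friction and masses are not known exactly. Their poses are not given: they have to be found in the camera images.
- dial (a joint): angle of the turning dial of the scale, rad; 0 = the zero line and tab stand at the tip of the unloaded needle, which points to the scale's -x; positive = turned counterclockwise seen from above. It turns about a vertical axis through the point (-50, -180) mm in the scale's x, y; range -1.9 to 1.9; stiff (about 0.06 N m of friction), it stays where it is left
- zero_tab (a point): middle of the top of the black upright tab on the dial's rim, 77 mm above the worktop, 52 mm from the dial's axis. The tab is 16 mm long radially, 12 mm thick along the rim, and its free part stands from 46 to 77 mm above the worktop
- scale: white hanging scale, fixed: origin on the worktop under the axis of its steel column (18 mm thick, 200 mm high, with a 26 mm cap to 215 mm). Its x axis points away from the hook, z up. A flat foot 75 mm (x) by 310 mm (y), 12 mm high, runs from y = -245 to +65 mm. Low housing with the round 112 mm dial centred at (-50, -180) mm; the dial's face is 46 mm above the worktop and carries a thin needle. The hook reaches from the top of the column to -x
- hook_seat (a point): point on the upper side of the steel hook where a handle can hang, 80 mm out from the column (scale's -x), 210 mm above the worktop when unloaded; its axes are parallel to the scale's. The hook is an 8 mm round bar, straight and level from the column to 118 mm out. It sits on a spring and sinks about 8 to 15 mm under the loaded basket, no more than 25 mm
- hook_tip (a point): top of the hook's turned-up end, 127 mm out from the column, 22 mm higher than the hook's seat
- hook: the hook with its cap, in one piece; its origin is where the scale's origin is, on the worktop while unloaded
- basket: loose steel wire basket, 90 mm (x) by 130 mm (y), rim 50 mm high, origin under its centre, with a rigid handle: two 6 mm wire uprights at y = -63 and +63 mm and a level wooden bar along y on top. Between rim and bar the loop is open, 104 mm high and about 115 mm wide; about 0.11 to 0.20 kg, without the small box
- bar (a point): centre of the wooden handle bar of the basket: bar 104 mm long (basket's y), 12 mm by 12 mm thick, centre 160 mm above the basket's underside
- small_box: closed cardboard box 92 x 55 x 40 mm, 0.08 kg, lying loose in the basket along the basket's y, origin under its centre
- jar: bystander: lidded glass jar 73 mm wide, 126 mm high, origin under its centre
- tub: bystander: white pot with a pale blue lid, 55 mm wide, 96 mm high, origin under its centre
- peeler: bystander: black peeler lying flat, 170 x 25 x 18 mm, long along its x, origin under its centre

How it is judged:
On the way, in this order (a step that is already met when the one before it is completed fails the run):
1. the dial is at zero and let go, the basket not yet hung (value of joint dial between -0.1 and 0.1 rad and contact force between the fingers and dial below 0.1 N and contact force between basket and hook below 0.1 N), for 0.3 s.
2. the basket hangs on the hook by its bar, let go (contact force between basket and hook above 0.8 N and height (world z) of basket above 0.025 m and angle between basket's own z axis and vertical below 0.3 rad and x of bar in the frame of hook_seat between -0.042 and 0.055 m and y of bar in the frame of hook_seat between -0.03 and 0.03 m and z of bar in the frame of hook_seat between -0.005 and 0.02 m and contact force between the fingers and basket below 0.1 N), for 0.3 s.
At the end, for the whole second after the job is handed in: Dial within 0.1 rad of zero; the basket hangs at rest with its weight on the hook, its wooden bar on the hook between tip and column, bar centre within 30 mm of the hook sideways, over 25 mm clear of the worktop, within 0.3 rad of upright, the small box in it (value of joint dial between -0.1 and 0.1 rad and contact force between basket and hook above 0.8 N and height (world z) of basket above 0.025 m and angle between basket's own z axis and vertical below 0.3 rad and x of bar in the frame of hook_seat between -0.042 and 0.055 m and y of bar in the frame of hook_seat between -0.03 and 0.03 m and z of bar in the frame of hook_seat between -0.005 and 0.02 m and x of small_box in the frame of basket between -0.04 and 0.04 m and y of small_box in the frame of basket between -0.05 and 0.05 m and z of small_box in the frame of basket between -0.01 and 0.03 m and linear speed of basket below 0.04 m/s and angular speed of basket below 0.3 rad/s and contact force between anything else and dial below 0.1 N); the robot touches nothing.
It fails at once if a bystander was moved more than 40 mm (distance of any of jar, tub, peeler from where it was at the start of the episode above 0.04 m).
It fails at once if the small box fell out of the basket (distance between small_box and basket above 0.07 m).
It also fails if it takes over 58 s, if anything falls off the work surface, if the arm or the gripper's body presses on something with over 40 N, if the wrist force passes 120 N, or if a joint passes its speed limit or range.

## Robot

A 7-joint arm with a two-finger parallel gripper is mounted at the origin on a cart in front of the work surface, level with it; the furniture and walls round the work are solid. World frame = base frame: x ahead of the robot, y to its left, z up, the work surface at z = 0. Lengths are in m, angles in rad, forces in N, time in s.
With the tool pointing down it reaches from about 0.35 to 0.9 m from the base axis. Payload 8.1 kg.
Tool frame: the origin (TCP) lies midway between the tips of the shut fingers; the grasp point (between the pads) lies behind it (arm.tcp_to_grasp is the z of the grasp point in the tool frame, in m); z points along the fingers, y is the line along which they close (so a half turn about z gives the same grasp; the last joint's range is limited). The gripper opens to 92 mm and grips with 3 to 60 N. Pads are 19 mm wide; open, the fingers measure 130 mm over their backs; the gripper's body (75 mm by 190 mm) begins 47 mm behind the grasp point.
Start: joints at [-1.217, 0.434, 0.025, 1.573, -0.012, 1.134, -0.075], TCP at [0.276, 0.561, 0.227] pointing down, gripper open.
Joint ranges: [-2.62, 2.62], [-0.44, 2.09], [-1.27, 1.32], [0.08, 2.57], [-1.32, 4.46], [0.12, 2], [-2.74, 2.74]. Speed limits (rad/s): [2.22, 2.22, 3.01, 3.01, 3.14, 3.14, 3.14].

## Interface

Orientations are given as a rotation vector (axis times angle).
In Python, from cell import readout, vision, arm gives the robot as it stands.
- The arm moves only by the tool carry_out, never from a script. Its argument "increments" is one flat list of numbers, 6 for each row, row after row: the shift along the world's x, y, z in mm, then the turn, a rotation vector about the world's x, y, z in rad. In form: [tx, ty, tz, wx, wy, wz, tx, ty, tz, wx, wy, wz, ...]. A call has 1 to 20 rows; each row shifts and turns the commanded pose from where the row before left it; what a row does not reach is not made up. A row lasts 1/8 s, in which the tool goes at most 62.5 mm and 10.7 degrees, less where a joint would pass 70% of its speed; a pose out of reach is approached as far as the arm can. A call with a gripper value outside its range is refused whole. "grip" is the closure, from 0 (fully open) to 1 (shut), set as the call begins (left out, the last holds). The fingers move at their own pace and stop on an object; "newtons" is the grip in N (left out, the last holds). Time passes only in rows, so rows that do not move let the fingers close. It gives the time, the measured TCP pose, the force, the opening and the grip force at its end, in the units of the state.
- readout.observe(): the state, without advancing time (a new reading comes with each control period).
- vision.get_image(name): name is "side" or "top" or "wrist"; returns the picture (420x560x3 uint8, red, green, blue); there is no depth.
- vision.calibration(name): a dict with "fov_y" (degrees; the focal length in pixels is half the picture's height over the tangent of half this angle, whatever the lens; pixels are square), "cx", "cy" (the principal point, pixels), "k1" (the pictures are not rectified: a ray, as slopes to the right and down, at radius r is drawn at 1 + k1 r^2 times it, then the intrinsics apply), "pose" (4x4, takes a point from camera to world coordinates). Camera axes: x right, y up, looking along -z (the intrinsics and any distortion apply to the point x, -y, -z); pixel columns grow to the right and rows downward; lengths in m; the calibration is good to about 2 mm. A picture is of the moment at which its call begins: read the wrist's pose just before it. calibration takes no time and is no camera call; for the wrist camera it gives the pose at the moment of the call.
- arm.sign_off(): hands the job in; it is judged then, once.
The state is a dict: "clock": time; "joints": joint angles; "dq": joint speeds; "joint_efforts": joint torques, N m; "position": TCP position; "ee_rot": TCP orientation; "force": force on the tool from outside, world axes, zero at the start; "ft_torque": the same for the moment, N m; "width": opening from 0.0 (shut) to 1.0 (fully open); "gripper_force": force on a finger pad.
Only numpy, scipy, OpenCV 4.12 (cv2) and the standard library are available. Lean on these libraries where they do the work, as an engineer would, in place of code of your own. Each camera call takes 0.05 s, during which the arm holds its last target. There are 200 camera calls.

## Working session

There is one attempt and no reset: what is moved stays moved. The work goes in short steps, Python scripts to look and compute and a tool call to move; the robot and the scene stay as the last step left them, time stands still between calls to the robot, and variables do not carry over. Pictures are saved under pics/ and viewed, at most 10 in all, crops included, and the job is handed in when it is done.

Besides the shell and the picture viewer there is one more tool, called after ">>>" in YAML: its name, and indented under it one key for each argument. carry_out: Moves the arm, as the interface text tells. Its arguments: {"type":"object","properties":{"increments":{"type":"array","items":{"type":"number"}},"grip":{"type":"number"},"newtons":{"type":"number"}},"required":["increments"]}

```bash
ls; mkdir -p pics; cat > h.py <<'E'
import numpy as np, cv2
from cell import readout, vision, arm
from scipy.spatial.transform import Rotation as R
def cam(n):
    c=vision.calibration(n); f=210/np.tan(np.radians(c['fov_y'])/2)
    return np.array([[f,0,c['cx']],[0,f,c['cy']],[0,0,1.]]),np.array([c['k1'],0,0,0,0.]),np.array(c['pose'])
def ray(C,u,v):
    K,D,P=C; p=cv2.undistortPoints(np.array([[[u,v]]],float),K,D)[0,0]
    return P[:3,3],P[:3,:3]@np.array([p[0],-p[1],-1.])
def onz(C,u,v,z):
    o,d=ray(C,u,v); return o+d*(z-o[2])/d[2]
def tri(A,a,B,b):
    o1,d1=ray(A,*a);o2,d2=ray(B,*b)
    s=np.linalg.lstsq(np.c_[d1,-d2],o2-o1,rcond=None)[0]
    p,q=o1+s[0]*d1,o2+s[1]*d2
    return (p+q)/2,np.linalg.norm(p-q)
def pix(C,X):
    K,D,P=C; x=(np.atleast_2d(X)-P[:3,3])@P[:3,:3]; x=x*[1,-1,-1]
    return cv2.projectPoints(x,np.zeros(3),np.zeros(3),K,D)[0][:,0]
def save(n,f,crop=None,s=1):
    im=vision.get_image(n)[:,:,::-1].copy()
    cv2.imwrite('pics/raw_'+f,im)
    if crop: a,b,c,d=crop; im=im[b:d,a:c]
    cv2.imwrite('pics/'+f,cv2.resize(im,None,fx=s,fy=s))
    return im
E
python3 - <<'E'
from h import *
s=readout.observe(); print(s['clock'],s['position'],s['ee_rot'],s['width'],arm.tcp_to_grasp)
for n in('top','side'): 
    save(n,n+'0.png',s=1.4); C=cam(n); print(n,C[2].round(3).tolist())
E
```

```text
pics
0.0 [0.27548639 0.56046553 0.22596661] [-7.11283890e-01 -3.05979949e+00  2.34087277e-03] 1.0030087373134005 -0.0188
top [[-0.021, 0.984, -0.178, 0.333], [-0.999, -0.026, -0.023, -0.067], [-0.028, 0.177, 0.984, 1.104], [0.0, 0.0, 0.0, 1.0]]
side [[-1.0, 0.001, -0.027, 0.495], [-0.022, -0.559, 0.829, 0.742], [-0.014, 0.829, 0.558, 0.689], [0.0, 0.0, 0.0, 1.0]]
```

View pics/top0.png

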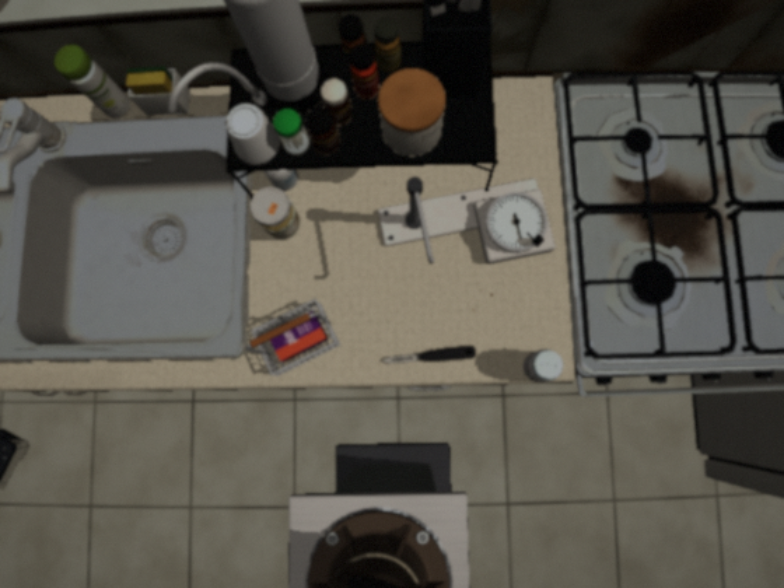

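View pics/side0.png

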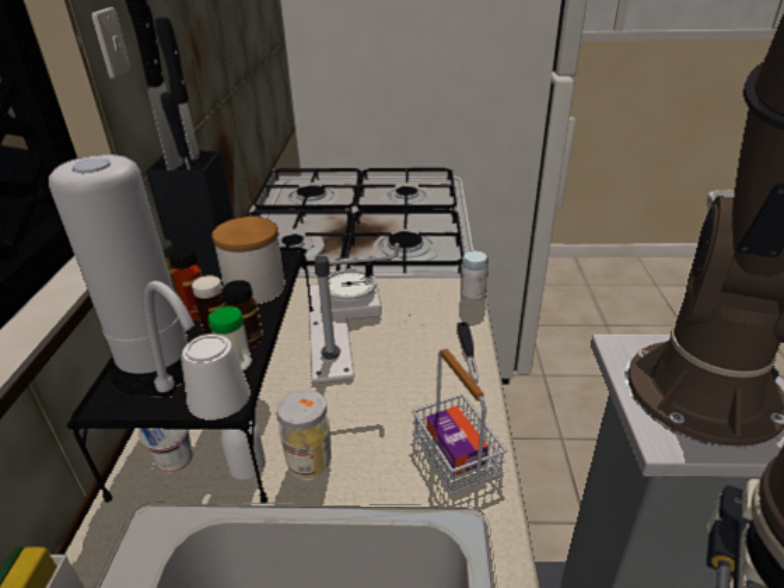

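Top view: scale column cap at about (414,186) in the 1.4x picture, the hook running to (431,260), the dial at (515,222) and the tab at (537,240). The basket handle runs (250,345)–(316,316). In the side view the bar runs (443,352)–(480,392).

```bash
python3 - <<'E'
from h import *
T=cam('top');S=cam('side')
t=cv2.imread('pics/raw_top0.png');s=cv2.imread('pics/raw_side0.png')
# wooden bar masks
for n,im,C,(a,b,c,d) in (('top',t,T,(170,215,245,270)),('side',s,S,(300,235,360,295))):
    h=cv2.cvtColor(im[b:d,a:c],cv2.COLOR_BGR2HSV); 
    m=((h[:,:,0]>6)&(h[:,:,0]<18)&(h[:,:,1]>120)).astype(np.uint8)
    k,l,st,ce=cv2.connectedComponentsWithStats(m); i=1+st[1:,4].argmax()
    ct=np.argwhere(l==i)[:,::-1].astype(np.float32); r=cv2.minAreaRect(ct)
    print(n,st[i],np.array(ce[i])+[a,b],r, onz(C,*(ce[i]+[a,b]),.16))
A=np.array
for nm,p,z in(('cap',(414,186),.215),('dial',(515,222),.046),('tab',(537,240),.077),('footA',(382,240-28),.012),('footB',(387,243),.012),('tip',(431,260),.232)):
    print(nm,onz(T,*(A(p)/1.4),z).round(4))
a=tri(T,A((250,345))/1.4,S,A((480,392))/1.4);b=tri(T,A((316,316))/1.4,S,A((443,352))/1.4);print(a,b)
print('side col base',onz(S,330/1.4,352/1.4,.012), 'dial side',onz(S,350/1.4,287/1.4,.046))
def crop(im,a,b,c,d,s): return cv2.resize(im[b:d,a:c],None,fx=s,fy=s,interpolation=cv2.INTER_CUBIC)
v=np.vstack([crop(t,265,115,405,195,5),])
cv2.imwrite('pics/c1.png',v)
cv2.imwrite('pics/c2.png',crop(s,190,160,350,280,5))
E
```

```text
top [  9  10  42  23 213] [198.83098592 235.72300469] ((29.30000877380371, 20.600000381469727), (4.919349670410156, 44.72135925292969), 63.43495178222656) [0.43234902 0.14428653 0.16      ]
side [ 15  15  30  35 258] [329.53100775 266.74031008] ((29.01639175415039, 31.319671630859375), (41.740020751953125, 6.529880523681641), 50.194427490234375) [0.43096144 0.14401755 0.16      ]
cap [ 0.6466 -0.0777  0.215 ]
dial [ 0.632  -0.2625  0.046 ]
tab [ 0.5894 -0.2937  0.077 ]
footA [ 0.6683 -0.0179  0.012 ]
footB [ 0.6074 -0.0263  0.012 ]
tip [ 0.5241 -0.0997  0.232 ]
(array([0.40936449, 0.18785838, 0.16676988]), np.float64(0.0011846703021078043)) (array([0.45411656, 0.08549339, 0.14994356]), np.float64(0.0013072896427317304))
side col base [ 0.65200354 -0.08134348  0.012     ] dial side [ 0.62857067 -0.25050327  0.046     ]
```

View pics/c1.png

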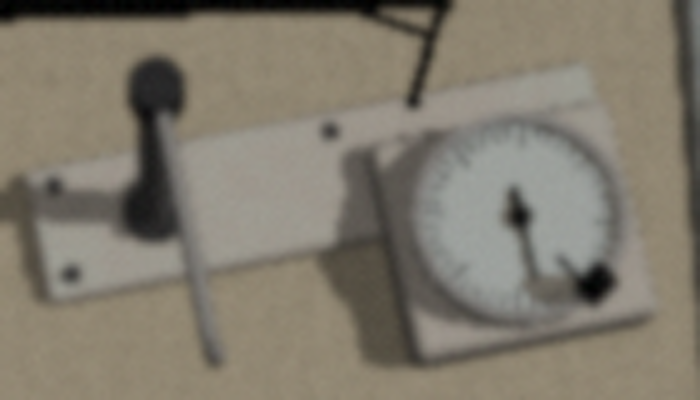

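The crop shows the column cap at (155,85), hook tip at (213,360), needle pivot at (518,215), needle tip near (537,280) and tab top at (598,280). The tab is short of the needle, on its counterclockwise side.

```bash
python3 - <<'E'
from h import *
T=cam('top');A=np.array
P={k:onz(T,*(A(p)/5+[265,115]),z) for k,p,z in(('cap',(156,83),.215),('piv',(518,215),.048),('ntip',(538,283),.048),('tab',(598,278),.077),('tip',(213,358),.232),('cF',(415,362),.04),('cN',(655,318),.04),('fA',(47,300),.012),('fB',(22,178),.012),('face',(518,222),.046))}
for k,v in P.items(): print(k,v.round(4))
# side check of tip
ang=lambda v:np.arctan2(v[1],v[0])
w=P['piv']-P['cap']; print('yaw from dial',ang(w)-ang([-50,-180]),'len',np.hypot(*w[:2]))
w=P['tip']-P['cap']; print('yaw hook',ang(-w),np.hypot(*w[:2]))
w=P['ntip']-P['piv'];print('yaw needle',ang(-w))
w=P['cN']-P['cF'];print('yaw base',ang(w)+np.pi/2)
w=P['fB']-P['fA'];print('yaw foot',ang(w))
w=P['tab']-P['piv'];print('tab',ang(w),np.hypot(*w[:2]))
E
```

```text
cap [ 0.6495 -0.0789  0.215 ]
piv [ 0.6329 -0.2641  0.048 ]
ntip [ 0.5969 -0.2721  0.048 ]
tab [ 0.5914 -0.2964  0.077 ]
tip [ 0.5223 -0.0991  0.232 ]
cF [ 0.5592 -0.2087  0.04  ]
cN [ 0.579  -0.3324  0.04  ]
fA [ 0.6036 -0.0209  0.012 ]
fB [ 0.6708 -0.0087  0.012 ]
face [ 0.6298 -0.2642  0.046 ]
yaw from dial 0.18187680617072588 len 0.18595568856038558
yaw hook 0.1581409093214136 0.12881747168865126
yaw needle 0.21968248042297542
yaw base 0.15851498990644308
yaw foot 0.17909376751728567
tab -2.4803227629623015 0.05259532147590085
```

View pics/c2.png

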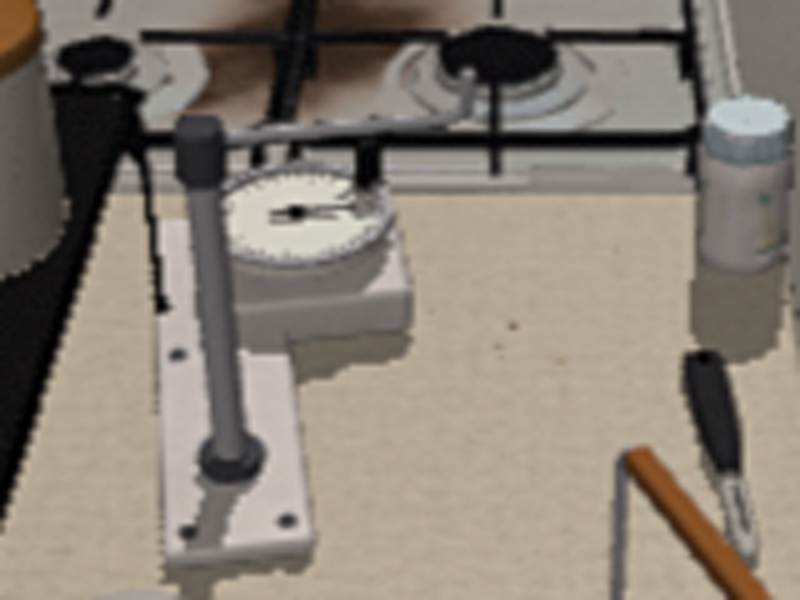

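Side crop: tab top at about (370,140), hook from the cap at (200,130) to its raised tip at (467,72). Yaw of the scale is about 0.17 and the dial is at about +0.5 rad. Next I check the tab across both views and plan the tool yaw.

```bash
python3 - <<'E'
from h import *
T=cam('top');S=cam('side');A=np.array
f=lambda p:A(p)/5+[265,115]; g=lambda p:A(p)/5+[190,160]
for k,a,b in(('tab',(598,278),(370,143)),('tip',(213,358),(467,72)),('cap',(156,85),(200,125)),('piv',(518,215),(296,212))): print(k,tri(T,f(a),S,g(b)))
s=readout.observe(); print(R.from_rotvec(s['ee_rot']).as_matrix().round(3))
for n in('wrist',): print(cam(n)[2].round(3), s['position'])
y=R.from_rotvec(s['ee_rot']).as_matrix()[:,1]
a=np.arctan2(y[1],y[0])
for nm,t in(('tab tangent',-2.48+np.pi/2),('zero tangent',-2.97+np.pi/2),('bar x',np.arctan2(.1024,-.0447)+np.pi/2)):
    print(nm,(t-a+np.pi/2)%np.pi-np.pi/2)
E
```

```text
tab (array([ 0.59101739, -0.2969483 ,  0.07378394]), np.float64(0.0023623691821173854))
tip (array([ 0.5240122 , -0.09935805,  0.22855133]), np.float64(0.0019607366254483765))
cap (array([ 0.64895178, -0.07885336,  0.21255566]), np.float64(0.000888027615320479))
piv (array([ 0.63278665, -0.26433537,  0.04627046]), np.float64(0.0012262446891975652))
[[-0.897  0.441 -0.   ]
 [ 0.441  0.897 -0.001]
 [-0.    -0.001 -1.   ]]
[[ 0.441 -0.861 -0.253  0.206]
 [ 0.897  0.422  0.127  0.596]
 [-0.003 -0.283  0.959  0.385]
 [ 0.     0.     0.     1.   ]] [0.27552159 0.5604827  0.22604429]
tab tangent 1.1184668806000535
zero tangent 0.6284668806000533
bar x -0.7023316241798776
```

>>> carry_out:
  increments: [0,0,50,0,0,0,0,0,50,0,0,0,20,-54,0,0,0,-0.126,20,-54,0,0,0,-0.126,20,-54,0,0,0,-0.126,20,-54,0,0,0,-0.126,20,-54,0,0,0,-0.126,20,-54,0,0,0,-0.126,20,-54,0,0,0,-0.126,20,-54,0,0,0,-0.126,20,-54,0,0,0,-0.126,20,-54,0,0,0,-0.126,20,-54,0,0,0,-0.126,20,-54,0,0,0,-0.126,20,-54,0,0,0,-0.126,20,-54,0,0,0,-0.126,20,-54,0,0,0,-0.126,15,-47,0,0,0,-0.13,0,0,-50,0,0,0,0,0,-50,0,0,0]
  grip: 0.3
  newtons: 15

```text
clock: 2.6
position: [0.5906, -0.2971, 0.2251]
ee_rot: [2.97, 1.023, -0.0]
force: [0.3, 0.5, -0.7]
width: 0.696
gripper_force: 0.0
```

```bash
python3 - <<'E'
from h import *
s=readout.observe();C=cam('wrist'); save('wrist','w1.png',s=1.4)
M=R.from_rotvec(s['ee_rot']).as_matrix();print(s['clock'],s['position'],s['width'],M.round(3).tolist(),s['joints'])
np.savez('w1.npz',K=C[0],D=C[1],P=C[2])
print(pix(C,[[.591,-.297,.077],[.6325,-.2642,.046]]))
E
```

```text
2.6 [ 0.59058713 -0.29706859  0.2251133 ] 0.6958756119024473 [[0.788, 0.616, 0.0], [0.616, -0.788, -0.001], [-0.0, 0.001, -1.0]] [-0.08537687  0.57846575  0.77063814  1.52113456 -0.41823565  1.21250685
 -0.15575326]
[[283.29949953 195.70537151]
 [282.94422522 143.780812  ]]
```

View pics/w1.png

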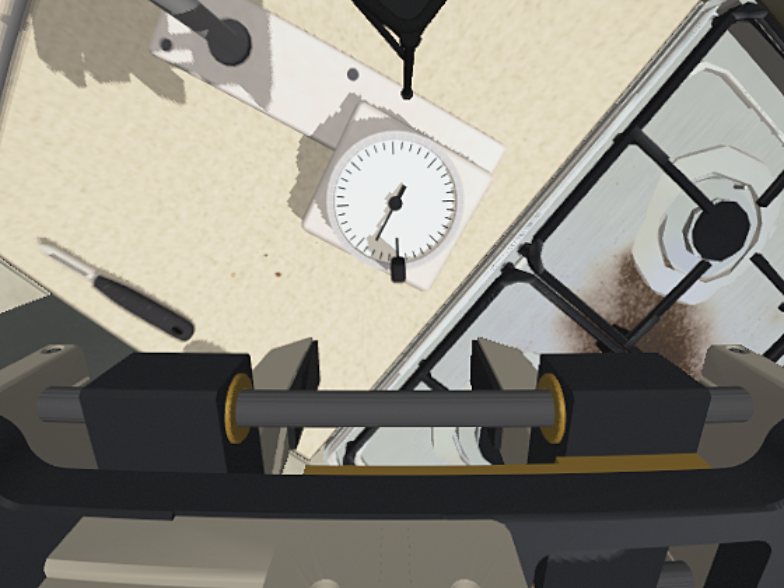

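The wrist view shows the dial clearly: pivot (395,203), needle tip (377,239), zero line (397,240)–(398,258), tab top about (399,270) — as predicted.

```bash
python3 - <<'E'
from h import *
z=np.load('w1.npz');C=(z['K'],z['D'],z['P']);A=np.array
q={k:onz(C,*(A(p)/1.4),h) for k,p,h in(('piv',(395,203),.047),('n',(377,239),.047),('l1',(397,240),.046),('l2',(398,257),.046),('tab',(399,270),.077),('el',(333,199),.046),('er',(456,205),.046),('eb',(395,133),.046))}
for k in q:
    w=q[k]-q['piv'];print(k,q[k].round(4),np.hypot(*w[:2]).round(4),np.arctan2(w[1],w[0]).round(3))
E
```

```text
piv [ 0.6309 -0.2643  0.047 ] 0.0 0.0
n [ 0.5987 -0.2706  0.047 ] 0.0328 -2.948
l1 [ 0.6081 -0.2842  0.046 ] 0.0303 -2.423
l2 [ 0.5973 -0.2937  0.046 ] 0.0447 -2.421
tab [ 0.5946 -0.2965  0.077 ] 0.0485 -2.416
el [ 0.6026 -0.2228  0.046 ] 0.0502 2.17
er [ 0.6602 -0.3043  0.046 ] 0.0496 -0.939
eb [ 0.6731 -0.2313  0.046 ] 0.0536 0.664
```

>>> carry_out:
  increments: [1.5,-1,-40,0,0,0.058,0,0,-40,0,0,0,0,0,-40,0,0,0,0,0,-30,0,0,0,0,0,-15,0,0,0,0,0,-8,0,0,0,0,0,0,0,0,0]

```text
clock: 3.52
position: [0.5925, -0.2972, 0.0543]
ee_rot: [2.938, 1.111, 0.001]
force: [-0.7, -0.9, 0.3]
width: 0.697
gripper_force: 0.0
```

>>> carry_out:
  increments: [0,0,0,0,0,0,0,0,0,0,0,0,0,0,0,0,0,0,0,0,0,0,0,0,0,0,0,0,0,0]
  grip: 1.0
  newtons: 10

```text
clock: 4.15
position: [0.5922, -0.2971, 0.0538]
ee_rot: [2.939, 1.111, 0.0]
force: [-0.6, 0.1, 0.3]
width: 0.205
gripper_force: 0.0
```

>>> carry_out:
  increments: [0,0,0,0,0,0,0,0,0,0,0,0,-2.9,3.7,0,0,0,-0.09,-2.6,4.0,0,0,0,-0.09,-2.3,4.2,0,0,0,-0.09,-1.9,4.3,0,0,0,-0.09,-1.5,4.5,0,0,0,-0.09,-1.1,4.6,0,0,0,-0.09,0,0,0,0,0,0,0,0,0,0,0,0]

```text
clock: 5.4
position: [0.5813, -0.2716, 0.0538]
ee_rot: [3.127, 0.29, 0.003]
force: [6.7, -0.5, -2.8]
width: 0.135
gripper_force: 10.0
```

```bash
python3 - <<'E'
from h import *
s=readout.observe();C=cam('wrist'); save('wrist','w2.png',(140,60,420,270),2.5)
print(s['clock'],s['position'],s['width'],s['gripper_force'],s['force'])
np.savez('w2.npz',K=C[0],D=C[1],P=C[2])
E
```

```text
5.4 [ 0.58133901 -0.27164474  0.0538245 ] 0.1353676937233571 9.999799132347107 [ 6.6669564  -0.53934223 -2.84682644]
```

View pics/w2.png

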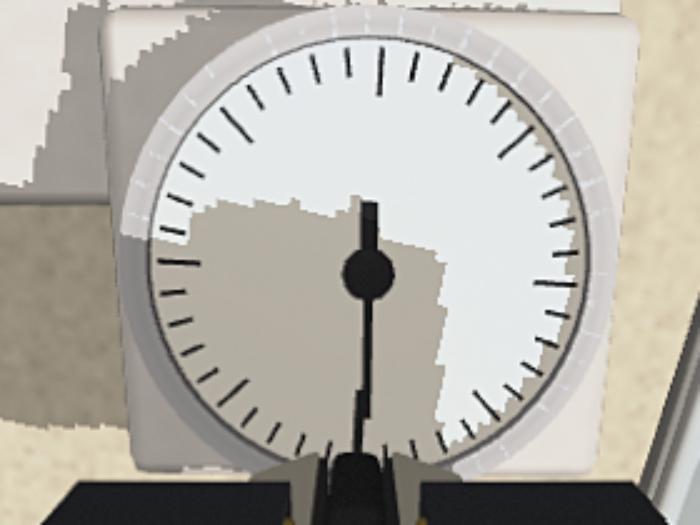

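The zero line at (360,392)–(356,450) stands almost at the needle tip (366,415), slightly to its left. I compute the leftover angle.

```bash
python3 - <<'E'
from h import *
z=np.load('w2.npz');C=(z['K'],z['D'],z['P']);A=np.array
q={k:onz(C,*(A(p)/2.5+[140,60]),h) for k,p,h in(('piv',(369,273),.049),('n',(367,413),.049),('back',(370,203),.049),('piv0',(369,273),.046),('l1',(361,392),.046),('l2',(356,450),.046),('x',(380,95),.046),('x2',(380,48),.046))}
for k in q:
    w=q[k]-q['piv'];print(k,q[k].round(4),np.hypot(*w[:2]).round(4),np.arctan2(w[1],w[0]).round(3))
cen,r=(( (150+588)/2, (38+0)/2),0)
# face centre by ellipse extremes
L=onz(C,*(A((150,268))/2.5+[140,60]),.046);Rr=onz(C,*(A((588,268))/2.5+[140,60]),.046);print((L+Rr)/2,np.linalg.norm(L-Rr))
E
```

```text
piv [ 0.6313 -0.2645  0.049 ] 0.0 0.0
n [ 0.5985 -0.2703  0.049 ] 0.0333 -2.965
back [ 0.6464 -0.2618  0.049 ] 0.0154 0.176
piv0 [ 0.6308 -0.2646  0.046 ] 0.0005 -2.81
l1 [ 0.6024 -0.2682  0.046 ] 0.0291 -3.015
l2 [ 0.5875 -0.2697  0.046 ] 0.0441 -3.022
x [ 0.6691 -0.2597  0.046 ] 0.0381 0.126
x2 [ 0.6784 -0.2579  0.046 ] 0.0476 0.139
[ 0.63208768 -0.26447342  0.046     ] 0.10041189858550384
```

>>> carry_out:
  increments: [0.5,-2.6,0,0,0,0.05,0,0,0,0,0,0]

```text
clock: 5.7
position: [0.5818, -0.2746, 0.0538]
ee_rot: [3.119, 0.368, 0.003]
force: [5.5, -2.3, -5.5]
width: 0.134
gripper_force: 10.0
```

>>> carry_out:
  increments: [0,0,0,0,0,0,0,0,0,0,0,0,0,0,0,0,0,0,0,0,20,0,0,0,0,0,50,0,0,0,0,0,50,0,0,0,0,0,0,0,0,0]
  grip: 0.5

```text
clock: 6.58
position: [0.5821, -0.2765, 0.1793]
ee_rot: [3.116, 0.363, 0.011]
force: [0.3, 0.3, 0.0]
width: 0.499
gripper_force: 0.0
```

```bash
python3 - <<'E'
from h import *
s=readout.observe();C=cam('wrist'); save('wrist','w3.png',(190,90,390,240),4)
print(s['clock'],s['position'],s['width'],s['gripper_force'],s['force'])
np.savez('w3.npz',K=C[0],D=C[1],P=C[2])
# basket bar axes from top/side, ends
T=cam('top');S=cam('side')
E
```

```text
6.575 [ 0.58213776 -0.27650784  0.17928625] 0.49908697219537496 0.0 [0.34158743 0.28404828 0.00696747]
```

View pics/w3.png

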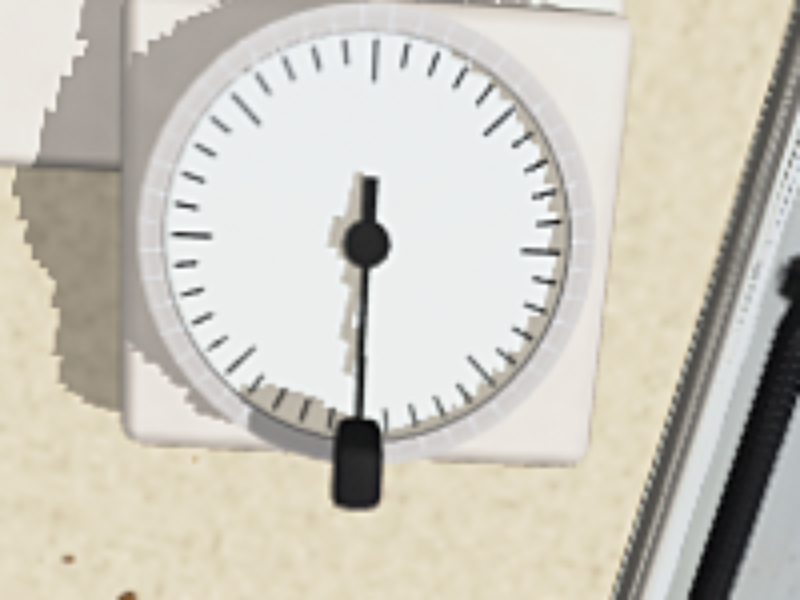

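The needle and the zero line now form one straight line from (367,243) to the tab at (358,425), so the dial is at zero and released. Next is the basket.

```bash
python3 - <<'E'
from h import *
s=readout.observe();T=cam('top')
t=cv2.imread('pics/raw_top0.png');a,b,c,d=170,215,245,270
h=cv2.cvtColor(t[b:d,a:c],cv2.COLOR_BGR2HSV)
m=((h[:,:,0]>6)&(h[:,:,0]<18)&(h[:,:,1]>120)).astype(np.uint8)
k,l,st,ce=cv2.connectedComponentsWithStats(m); i=1+st[1:,4].argmax()
p=np.argwhere(l==i)[:,::-1]+[a,b]
W=np.array([onz(T,*q,.164)[:2] for q in p]);cen=W.mean(0);e,v=np.linalg.eigh(np.cov(W.T));u=v[:,1];u*=np.sign(u[1])
pr=(W-cen)@u;print('bar',cen,'dir',np.arctan2(u[1],u[0]),pr.min(),pr.max(),'mid',cen+u*(pr.min()+pr.max())/2)
y=R.from_rotvec(s['ee_rot']).as_matrix()[:,1];ay=np.arctan2(y[1],y[0]);print('tool y',ay,'turn to close',(np.arctan2(u[1],u[0])+np.pi/2-ay+np.pi/2)%np.pi-np.pi/2,s['joints'])
print('grasp', cen+u*.023, (np.r_[cen+u*.023,0]-s['position'])*1e3)
E
```

```text
bar [0.43193104 0.14338716] dir 2.014272476764547 -0.05075338888197297 0.04860371277725484 mid [0.43239223 0.14241629]
tool y -1.3382169952059837 turn to close -1.3598995084141592 [-0.18616271  0.6301525   0.88490669  1.63965852 -0.53121896  1.12468437
 -0.49937836]
grasp [0.42206215 0.16416227] [-159.22758686  439.43039917 -176.75629649]
```

>>> carry_out:
  increments: [0,0,56,0,0,0,0,0,56,0,0,0,-16,44,0,0,0,0.178,-16,44,0,0,0,0.178,-16,44,0,0,0,0.178,-16,44,0,0,0,0.178,-16,44,0,0,0,0.178,-16,44,0,0,0,0.178,-16,44,0,0,0,0.178,-16,44,0,0,0,0.178,-16,44,0,0,0,0.178,-16,44,0,0,0,0.178,0,0,0,0,0,0]
  grip: 0.3

```text
clock: 8.25
position: [0.4184, 0.1687, 0.285]
ee_rot: [-1.669, -2.66, 0.002]
force: [0.2, 0.3, 0.1]
width: 0.7
gripper_force: 0.0
```

```bash
python3 - <<'E'
from h import *
s=readout.observe();C=cam('wrist'); im=save('wrist','w4.png',s=1.4)
print(s['clock'],s['position'],s['width'],s['joints'])
np.savez('w4.npz',K=C[0],D=C[1],P=C[2])
y=R.from_rotvec(s['ee_rot']).as_matrix()[:,1];print('y',np.arctan2(y[1],y[0]))
h=cv2.cvtColor(im,cv2.COLOR_BGR2HSV)
m=((h[:,:,0]>6)&(h[:,:,0]<18)&(h[:,:,1]>120)).astype(np.uint8)
m[240:]=0
k,l,st,ce=cv2.connectedComponentsWithStats(m); i=1+st[1:,4].argmax();print(st[i])
p=np.argwhere(l==i)[:,::-1]
W=np.array([onz(C,*q,.166)[:2] for q in p]);cen=W.mean(0);e,v=np.linalg.eigh(np.cov(W.T));u=v[:,1];u*=np.sign(u[1])
pr=(W-cen)@u;print('bar',cen,'dir',np.arctan2(u[1],u[0]),pr.min(),pr.max(),'mid',cen+u*(pr.min()+pr.max())/2)
E
```

```text
8.25 [0.41840906 0.1687354  0.28502308] 0.7001654603126295 [-0.95316831  0.08607934  0.49820519  1.91164727 -0.04553404  1.15644302
  0.01208065]
y 0.45018385637165287
[ 263  174   26   66 1449]
bar [0.41238653 0.16351756] dir 2.091045594444666 -0.03430107363772545 0.034017515728307135 mid [0.41245701 0.16339454]
```

View pics/w4.png

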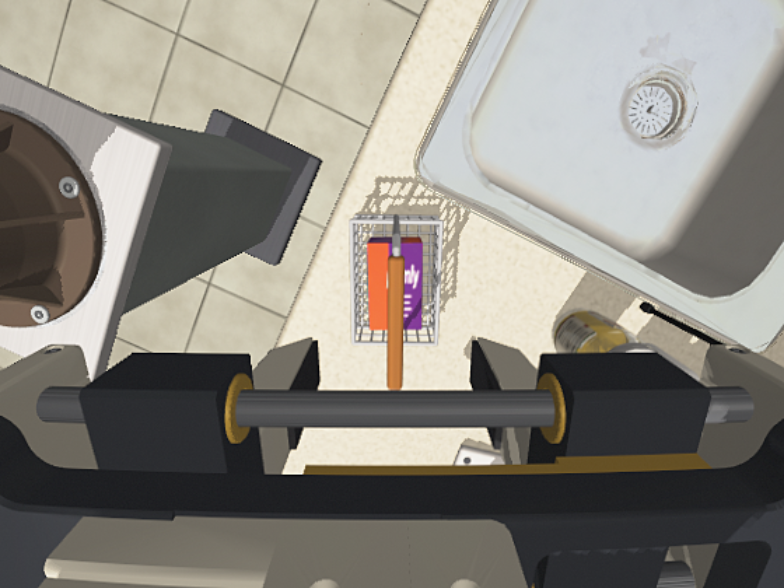

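The bar runs vertically in the image from (397,257) to (395,388), where the gripper hides it, so it is lined up with the tool; the box is in the basket. I fix the bar's end and axis.

```bash
python3 - <<'E'
from h import *
z=np.load('w4.npz');C=(z['K'],z['D'],z['P']);A=np.array
s=readout.observe()
a=onz(C,397/1.4,257/1.4,.166);b=onz(C,395.5/1.4,385/1.4,.166);print(a,b,np.linalg.norm(a-b))
u=(a-b)/np.linalg.norm(a-b);print(np.arctan2(u[1],u[0]))
# basket rim corners z=.05
Q=[onz(C,*(A(p)/1.4),.05) for p in((350,221),(440,219),(438,343),(354,343))]
print(np.mean(Q,0)); print([q.round(4) for q in Q])
for x in((Q[0]+Q[1]-Q[2]-Q[3])/2,): print(np.linalg.norm(x),np.arctan2(x[1],x[0]))
c=a-u*.052;g=a-u*(.052-.023);print('centre',c,'grasp',g,'shift',(g-s['position'])*1e3)
E
```

```text
[0.4093386  0.18867703 0.166     ] [0.45146488 0.09931822 0.166     ] 0.09879079418176051
2.0113265083406078
[0.43057657 0.1423303  0.05      ]
[array([0.3642, 0.1797, 0.05  ]), array([0.4407, 0.2188, 0.05  ]), array([0.4981, 0.1045, 0.05  ]), array([0.4193, 0.0663, 0.05  ])]
0.12700627874211937 2.029855237310519
centre [0.43151239 0.14164169 0.166     ] grasp [0.42170475 0.16244579 0.166     ] shift [   2.36430275   -4.1256454  -119.15628231]
```

>>> carry_out:
  increments: [1.5,-2.7,-40,0,0,0,0,0,-40,0,0,0,0,0,-35,0,0,0,0,0,-20,0,0,0,0,0,-7,0,0,0,0,0,0,0,0,0]

```text
clock: 9.05
position: [0.4221, 0.1621, 0.1438]
ee_rot: [1.683, 2.653, -0.001]
force: [-0.1, -0.8, 0.1]
width: 0.702
gripper_force: 0.0
```

>>> carry_out:
  increments: [0,0,0,0,0,0,0,0,0,0,0,0,0,0,0,0,0,0,0,0,0,0,0,0,0,0,0,0,0,0,0,0,0,0,0,0,0,0,0,0,0,0,0,0,0,0,0,0]
  grip: 1.0
  newtons: 45

```text
clock: 10.05
position: [0.4218, 0.1629, 0.1437]
ee_rot: [-1.681, -2.654, 0.0]
force: [-1.1, 0.0, 1.4]
width: 0.125
gripper_force: 45.0
```

>>> carry_out:
  increments: [0,0,4,0,0,0,0,0,8,0,0,0,0,0,14,0,0,0,0,0,20,0,0,0,0,0,22,0,0,0,0,0,20,0,0,0,0,0,14,0,0,0,0,0,6,0,0,0,0,0,0,0,0,0,0,0,0,0,0,0]

```text
clock: 11.3
position: [0.4215, 0.1628, 0.2512]
ee_rot: [-1.68, -2.654, 0.002]
force: [0.3, -0.4, -3.4]
width: 0.123
gripper_force: 45.0
```

```bash
python3 - <<'E'
from h import *
s=readout.observe();C=cam('wrist'); 
a=vision.get_image('side')[:,:,::-1];w=vision.get_image('wrist')[:,:,::-1]
cv2.imwrite('pics/l1.png',np.hstack([cv2.resize(a[150:370,250:430],None,fx=2,fy=2),cv2.resize(w[90:310,180:390],None,fx=2,fy=2)]))
print(s['clock'],s['position'],s['ee_rot'],s['force'],s['ft_torque'],s['width'])
E
```

```text
11.3 [0.42154074 0.16276093 0.25116114] [-1.68036845e+00 -2.65397139e+00  1.58464923e-03] [ 0.31277199 -0.41213947 -3.44314239] [-0.00834843  0.0639948  -0.00175871] 0.12324844820960974
```

View pics/l1.png

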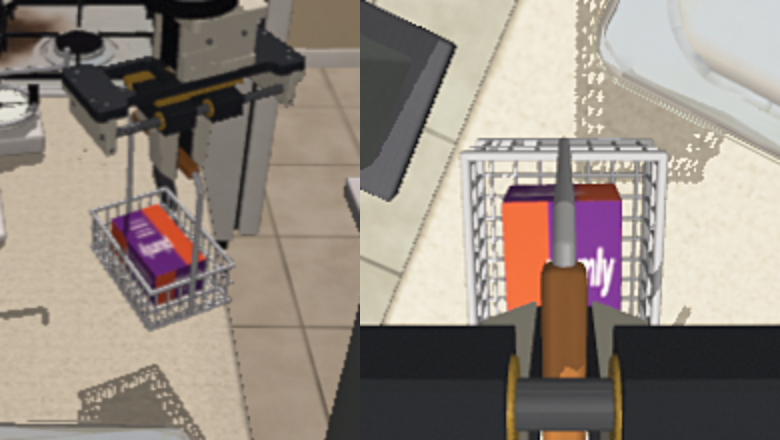

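The basket hangs level in the grip with the box inside. I carry it to the front of the hook tip.

>>> carry_out:
  increments: [1.7,-6.9,0,0,0,-0.007,3.4,-13.7,0,0,0,-0.015,5.1,-20.6,0,0,0,-0.022,6.8,-27.5,0,0,0,-0.03,6.8,-27.5,0,0,0,-0.03,6.8,-27.5,0,0,0,-0.03,6.8,-27.5,0,0,0,-0.03,6.8,-27.5,0,0,0,-0.03,6.8,-27.5,0,0,0,-0.03,5.1,-20.6,0,0,0,-0.022,3.4,-13.7,0,0,0,-0.015,1.7,-6.9,0,0,0,-0.005,0,0,0,0,0,0,0,0,0,0,0,0]

```text
clock: 13.15
position: [0.483, -0.0837, 0.2516]
ee_rot: [-2.016, -2.409, -0.0]
force: [-0.5, 0.5, -2.2]
width: 0.124
gripper_force: 45.0
```

```bash
python3 - <<'E'
from h import *
s=readout.observe();M=R.from_rotvec(s['ee_rot']).as_matrix();y=M[:,1]
print(s['clock'],s['position'],np.arctan2(y[1],y[0]),s['force'],s['width'])
yaw=.177;c,n=np.cos(yaw),np.sin(yaw);Rz=np.array([[c,-n],[n,c]])
x=M[:2,0]; x=x*np.sign(x[1])
b=s['position'][:2]-x*.0234
print('bar in scale frame mm',Rz.T@(b-[.6492,-.0783])*1e3, 'shift to (-85,0)',(np.array([.6492,-.0783])+Rz@[-.085,0]-b)*1e3)
C=cam('wrist');save('wrist','w5.png')
E
```

```text
13.15 [ 0.48298023 -0.08373744  0.25164203] 0.17704994825565282 [-0.48571299  0.52354544 -2.18041666] 0.12358624157599382
bar in scale frame mm [-164.57905612    0.5150354 ] shift to (-85,0) [78.42642708 13.50507198]
```

>>> carry_out:
  increments: [4.4,0.7,0,0,0,0,8.7,1.5,0,0,0,0,13.1,2.3,0,0,0,0,13.1,2.3,0,0,0,0,13.1,2.3,0,0,0,0,13.1,2.3,0,0,0,0,8.7,1.5,0,0,0,0,4.4,0.7,0,0,0,0,0,0,0,0,0,0,0,0,0,0,0,0]

```text
clock: 14.45
position: [0.5613, -0.071, 0.2518]
ee_rot: [-2.018, -2.407, 0.0]
force: [-0.2, -0.8, -3.0]
width: 0.124
gripper_force: 45.0
```

>>> carry_out:
  increments: [0,0,-5,0,0,0,0,0,-10,0,0,0,0,0,-10,0,0,0,0,0,-10,0,0,0,0,0,-6,0,0,0,0,0,-3,0,0,0,0,0,0,0,0,0,0,0,0,0,0,0]

```text
clock: 15.45
position: [0.5619, -0.071, 0.208]
ee_rot: [2.018, 2.408, 0.001]
force: [0.6, 0.2, -2.9]
width: 0.126
gripper_force: 45.0
```

>>> carry_out:
  increments: [0,0,-4,0,0,0,0,0,-4,0,0,0,0,0,-4,0,0,0,0,0,-2,0,0,0,0,0,0,0,0,0,0,0,0,0,0,0]

```text
clock: 16.2
position: [0.5617, -0.0709, 0.1938]
ee_rot: [2.018, 2.408, 0.0]
force: [-0.1, 0.3, -1.8]
width: 0.124
gripper_force: 45.0
```

>>> carry_out:
  increments: [0,0,-3,0,0,0,0,0,-3,0,0,0,0,0,0,0,0,0,0,0,0,0,0,0]

```text
clock: 16.7
position: [0.5618, -0.0709, 0.1878]
ee_rot: [2.018, 2.408, 0.0]
force: [0.5, 0.8, 0.3]
width: 0.127
gripper_force: 45.0
```

>>> carry_out:
  increments: [0,0,0,0,0,0,0,0,0,0,0,0,0,0,0,0,0,0,0,0,0,0,0,0,0,0,0,0,0,0]
  grip: 0.6

```text
clock: 17.32
position: [0.5617, -0.0709, 0.1878]
ee_rot: [2.018, 2.408, -0.0]
force: [0.9, 0.2, 0.3]
width: 0.402
gripper_force: 0.0
```

>>> carry_out:
  increments: [0,0,10,0,0,0,0,0,20,0,0,0,0,0,30,0,0,0,0,0,40,0,0,0,-20,0,40,0,0,0,-40,0,30,0,0,0,-50,20,0,0,0,0,-50,20,0,0,0,0,0,0,0,0,0,0,0,0,0,0,0,0]

```text
clock: 18.58
position: [0.4021, -0.031, 0.3585]
ee_rot: [2.017, 2.408, 0.003]
force: [-0.2, 0.3, 0.4]
width: 0.398
gripper_force: 0.0
```

```bash
python3 - <<'E'
from h import *
s=readout.observe();a=vision.get_image('side')[:,:,::-1];w=vision.get_image('top')[:,:,::-1]
cv2.imwrite('pics/f_side.png',a);cv2.imwrite('pics/f_top.png',w)
cv2.imwrite('pics/f.png',np.hstack([cv2.resize(a[150:350,170:350],None,fx=2.2,fy=2.2),cv2.resize(w[90:290,240:420],None,fx=2.2,fy=2.2)]))
print(s['clock'],s['position'],s['force'])
E
```

```text
18.575 [ 0.40212479 -0.03104827  0.3585083 ] [-0.1881666   0.25117439  0.41552401]
```

View pics/f.png

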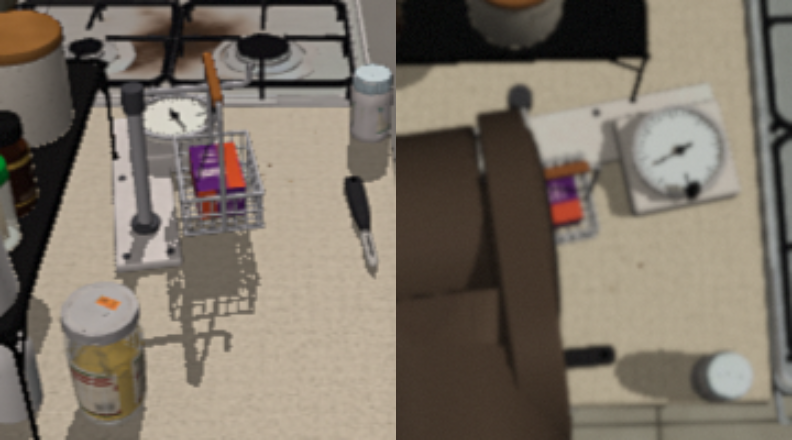

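The basket hangs level on the hook with the box in it, at (215,130) in the crop. The needle has swung with the load and the tab is still at the zero direction. I let it settle, then check for motion.

>>> carry_out:
  increments: [0,0,0,0,0,0,0,0,0,0,0,0,0,0,0,0,0,0,0,0,0,0,0,0,0,0,0,0,0,0,0,0,0,0,0,0,0,0,0,0,0,0,0,0,0,0,0,0,0,0,0,0,0,0,0,0,0,0,0,0,0,0,0,0,0,0,0,0,0,0,0,0,0,0,0,0,0,0,0,0,0,0,0,0,0,0,0,0,0,0,0,0,0,0,0,0,0,0,0,0,0,0,0,0,0,0,0,0,0,0,0,0,0,0,0,0,0,0,0,0]

```text
clock: 21.18
position: [0.4017, -0.0309, 0.3578]
ee_rot: [2.018, 2.408, 0.0]
force: [0.2, -0.2, -0.7]
width: 0.398
gripper_force: 0.0
```

```bash
python3 - <<'E'
from h import *
fs=[]
for i in range(10):
    a=vision.get_image('side')[190:330,235:300].astype(int);fs.append(a)
g=[cv2.GaussianBlur(f.astype(np.float32).mean(2),(0,0),1) for f in fs]
print([cv2.phaseCorrelate(g[0],x)[0] for x in g[1:]],readout.observe()['clock'])
w=[h for h in g]
C=cam('side');im=vision.get_image('side')[:,:,::-1][150:260,240:300];h=cv2.cvtColor(im.copy(),cv2.COLOR_BGR2HSV)
m=((h[:,:,0]>6)&(h[:,:,0]<18)&(h[:,:,1]>120)&(np.arange(110)[:,None]<50)).astype(np.uint8)
k,l,st,ce=cv2.connectedComponentsWithStats(m);i=1+st[1:,4].argmax();b=onz(C,*(ce[i]+[240,150]),.206);print(st[i],b)
c,n=np.cos(.177),np.sin(.177);d=b[:2]-[.6492,-.0783];print('scale frame',c*d[0]+n*d[1],-n*d[0]+c*d[1])
E
```

```text
[(0.0016188804852603766, 0.0031607247573504083), (0.0009683350326810114, 0.0027540732090045594), (0.004885087854994197, 0.0007363609646944269), (0.003895452373107844, 0.0023116342440516746), (0.002028468503212366, 0.0051683412787610905), (0.005395030006233981, -0.0036575088808348255), (-0.0014568506872905118, -0.0006618223546723812), (-0.0030772612679825784, 0.006906521790327247), (-0.0006722892484205545, 0.004632078838497478)] 21.675
[ 19  19  12  29 117] [ 0.56747226 -0.09544447  0.206     ]
scale frame -0.08346960631097963 -0.0024862178054793
```

The basket is at rest, with its bar 83 mm out from the column and about 2 mm off the hook's centre line.

```bash
python3 -c "
from cell import arm; print(arm.sign_off())"
```

```text
the job is handed in; nothing more can be done
None
```

The job is handed in: the dial is at zero and released, and the basket with its box hangs level and still on the hook, its bar about 2 mm off the hook's line; the jar, tub and peeler were not disturbed (no verdict was returned).

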